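# Sweep the punched-out plugs into the offcut tray

## Task

Clear the punching waste: using only the fingertips, sweep the three loose plywood plugs (the disc, the ring and the small bar) across the raised grey work board and over its edge into the cardboard offcut tray beside it. Only push them, do not pick them up or lift them, and leave the jar, the rubber block and everything else where it stands.

Things in the scene. Friction and masses are not known exactly. Their poses are not given: they have to be found in the camera images.
- board: Fixed, raised grey work board, 290 mm along its x, 300 mm along its y, its top 45 mm above the table. Origin at the centre of its underside on the table. Its x axis points roughly away from the robot, its +y and -y sides are the two side edges, one bordering the offcut tray, the other the sheet stack. No rim: parts slide off its edges.
- tray: Fixed, open cardboard offcut tray, 290 mm along its x, 130 mm along its y, 38 mm high, walls and floor 4 mm thick; origin at the centre of its underside on the table, axes parallel to the board's. It stands 2 mm from the +y or the -y edge of the board (either can occur; centre 217 mm from the board's centre) with its rim 7 mm below the board's top, so whatever is swept over that edge drops in.
- stack: Fixed, heavy stack of printed white die-cut sheets, same footprint as the tray, 36 mm high, 9 mm lower than the board's top, on the board's other side edge. Origin at the centre of its underside. Nothing is to be put there.
- disc: Solid round plywood plug, 40 mm across, 12 mm thick, about 14 g, lying flat on the board in one of three lanes running along the board's y (about 95 mm apart; which plug is in which lane varies). Origin at the centre of its underside, z up as it lies.
- disc_mid (a point): Centre of the disc plug, 6 mm above its underside
- ring: Round plywood plug with a round hole through it, 44 mm across, hole 18 mm, 12 mm thick, about 14 g, lying flat on the board in one of three lanes running along the board's y (about 95 mm apart; which plug is in which lane varies). Origin at the centre of its underside, z up as it lies.
- ring_mid (a point): Centre of the ring plug, 6 mm above its underside
- bar: Small oblong plywood plug, 44 mm along its own x, 22 mm along its own y, 12 mm thick; at the start its long side lies within 0.35 rad of the board's x axis, about 14 g, lying flat on the board in one of three lanes running along the board's y (about 95 mm apart; which plug is in which lane varies). Origin at the centre of its underside, z up as it lies.
- bar_mid (a point): Centre of the bar plug, 6 mm above its underside
- jar: Bystander: white round jar with black cap, 24 mm across, 40 mm high, loose on the board between the near lane and the middle lane; origin at the centre of its underside
- block: Bystander: dark rubber block 18 x 56 x 18 mm (long along its y, which is roughly the board's y), loose on the board between the middle lane and the far lane; origin at the centre of its underside
- tape: Bystander: roll of brown tape lying flat on the table, 100 mm across, 48 mm high, to the left; origin at the centre of its underside
- brush: Bystander: hand brush, wooden handle, lying roughly sideways on the table between robot and board, to the robot's right; origin at the centre of its underside
- mug: Bystander: white mug, 80 mm across, 92 mm high, on the table to the left; origin at the centre of its underside
- glue: Bystander: white bottle, 56 mm across, 150 mm high, on the table to the right; origin at the centre of its underside
- packet: Bystander: cardboard packet 90 x 90 x 35 mm on the table to the right; origin at the centre of its underside

How it is judged:
By the outcome, as a careful person would: the job done as asked, in the order asked, and still so for the second after the job is handed in, with the robot touching nothing.
It also fails if it takes over 51 s, if anything falls off the work surface, if the arm or the gripper's body presses on something with over 40 N, if the wrist force passes 120 N, or if a joint passes its speed limit or range.

## Robot

A 6-joint arm with a two-finger parallel gripper is mounted at the origin on the work surface. World frame = base frame: x ahead of the robot, y to its left, z up, the work surface at z = 0. Lengths are in mm, angles in rad, forces in N, time in s.
With the tool pointing down it reaches from about 275 to 1000 mm from the base axis. Payload 8.4 kg.
Tool frame: the origin (TCP) lies midway between the tips of the shut fingers; the grasp point (between the pads) lies r.grasp_offset behind it (r.grasp_offset is the distance from the TCP to the grasp point, in mm); z points along the fingers, y is the direction in which the jaws open and shut (so a half turn about z gives the same grasp; the last joint's range is limited). The gripper opens to 85 mm and grips with 20 to 120 N. Pads are 22 mm wide; open, the fingers measure 114 mm over their backs; the gripper's body (76 mm by 85 mm) begins 54 mm behind the grasp point. The pads swing forward as they close: fully open they stand 13 mm farther back than shut.
Start: joints at [-1.164, 0.353, 1.633, -0, 1.155, -0.002], TCP at [248.442, -573.502, 231.281] pointing down, gripper open.
Joint ranges: [-2.63, 2.63], [-0.92, 2.1], [0.06, 2.66], [-1.3, 4.44], [0, 2.69], [-3.02, 3.02]. Speed limits (rad/s): [2.22, 2.22, 2.79, 3.14, 3.14, 3.14].

## Interface

Orientations are given as [roll, pitch, yaw] about the fixed x, y, z axes, in that order (R = Rz(yaw) Ry(pitch) Rx(roll)).
In Python, from rig import r gives the robot as it stands.
- The arm moves only by the tool jog_arm, never from a script. Its argument "series" is a list that holds one entry, the list of rows, each a list of 7 numbers: the shift along the tool's x, y, z in cm, then the turn, a rotation vector about the tool's x, y, z in degrees, then the finger opening in cm, from 0 to 8.54. A call has 1 to 5 rows; each row is the pose to reach, as a shift and turn from the pose commanded when the call began, along the tool's axes at that moment; what a row does not reach only later rows make up. A row lasts 1/8 s, in which the tool goes at most 62.5 mm and 10.7 degrees, less where a joint would pass 70% of its speed; a pose out of reach is approached as far as the arm can. A call with a gripper value outside its range is refused whole. The fingers move at their own pace and stop on an object; "newtons" is the grip in N (left out, the last holds). Time passes only in rows, so rows that repeat a pose let the fingers close. It gives the time, the measured TCP pose, the force and the opening at its end, in the units of the state.
- r.sense(): the state, without advancing time (a new reading comes with each control period).
- r.grab_frame(name): name is "side" or "top" or "wrist"; returns the picture (400x640x3 uint8, red, green, blue); there is no depth.
- r.calibration(name): a dict with "mtx" (3x3 intrinsics, pixels), "origin" and "attitude" of the camera in the world; the wrist camera has in their place "T_tool_cam" (4x4, takes a point from camera to tool coordinates, whose origin is the TCP and whose axes are the flange's). Camera axes: x right, y down, z forward; pixel columns grow to the right and rows downward; lengths in mm; the calibration is good to about 2 mm. A picture is of the moment at which its call begins: read the wrist's pose just before it. calibration takes no time and is no camera call.
- r.sign_off(): hands the job in, once; it reports no verdict.
The state is a dict: "clock": time; "qpos": joint angles; "qvel": joint speeds; "joint_efforts": joint torques, N m; "eef_pos": TCP position; "tcp_rot": TCP orientation; "contact_force": force on the tool from outside, world axes, zero at the start; "wrist_torque": the same for the moment, N m; "opening": opening from 0.0 (shut) to 1.0 (fully open).
Only numpy, scipy, OpenCV 4.12 (cv2) and the standard library are available. Lean on these libraries where they do the work, as an engineer would, in place of code of your own. Each camera call takes 0.05 s, during which the arm holds its last target.

## Working session

There is one attempt and no reset: what is moved stays moved. The work goes in short steps, Python scripts to look and compute and a tool call to move; the robot and the scene stay as the last step left them, time stands still between calls to the robot, and variables do not carry over. Pictures are saved under pics/ and viewed, and the job is handed in when it is done.

Besides the shell and the picture viewer there is one more tool, called by a JSON object that holds its "op" and its "data". jog_arm: Moves the arm, as the interface text tells. Its arguments: {"type":"object","properties":{"series":{"type":"array","items":{"type":"array","items":{"type":"array","items":{"type":"number"}}}},"newtons":{"type":"number"}},"required":["series"]}

```bash
mkdir -p pics
python3 - <<'E'
from rig import r
import cv2
print(r.sense()); print(r.grasp_offset)
for n in("side","top"):
    cv2.imwrite(f"pics/{n}0.png",r.grab_frame(n)[:,:,::-1]); print(n,r.calibration(n))
print(r.calibration("wrist"))
E
```

```text
{'clock': 0.0, 'qpos': array([-1.16440334e+00,  3.53649420e-01,  1.63416473e+00,  2.29887268e-05,
        1.15522139e+00, -2.42022140e-03]), 'qvel': array([ 0.00028049, -0.00125611,  0.00111031,  0.00052548,  0.00044676,
       -0.00037643]), 'joint_efforts': array([-1.58731593e-03, -6.05253696e+01, -3.42067802e+01,  1.41144415e-04,
        9.50746879e-03,  1.65377480e-05]), 'eef_pos': array([ 248.24703227, -573.03697982,  230.54781163]), 'tcp_rot': array([-3.14014983e+00, -2.45106362e-05,  4.08803896e-01]), 'contact_force': array([ 0.16425588,  0.21269962, -0.57168117]), 'wrist_torque': array([-0.02063065, -0.03269433, -0.01717801]), 'opening': 1.002193978438365}
18.700000000000003
side {'mtx': array([[372.02746298,   0.        , 324.39711468],
       [  0.        , 372.02746298, 203.96572822],
       [  0.        ,   0.        ,   1.        ]]), 'origin': array([193.9959257 , 672.03193291, 795.60710343]), 'attitude': array([-2.34637562e+00,  9.09731101e-04, -2.76621642e+00])}
top {'mtx': array([[382.74478075,   0.        , 319.81729808],
       [  0.        , 382.74478075, 196.9395019 ],
       [  0.        ,   0.        ,   1.        ]]), 'origin': array([ 324.85244677,  -17.47947579, 1342.1796207 ]), 'attitude': array([-3.03615312,  0.00807706, -1.59604068])}
{'mtx': array([[333.65938559,   0.        , 323.92493689],
       [  0.        , 333.65938559, 199.62799289],
       [  0.        ,   0.        ,   1.        ]]), 'T_tool_cam': array([[-3.44727032e-04, -9.60079358e-01, -2.79727559e-01,
         7.04176595e+01],
       [ 9.99999767e-01, -4.95692392e-04,  4.68945863e-04,
        -2.09613703e-01],
       [-5.88884066e-04, -2.79727332e-01,  9.60079305e-01,
        -1.43406289e+02],
       [ 0.00000000e+00,  0.00000000e+00,  0.00000000e+00,
         1.00000000e+00]])}
```

View pics/side0.png

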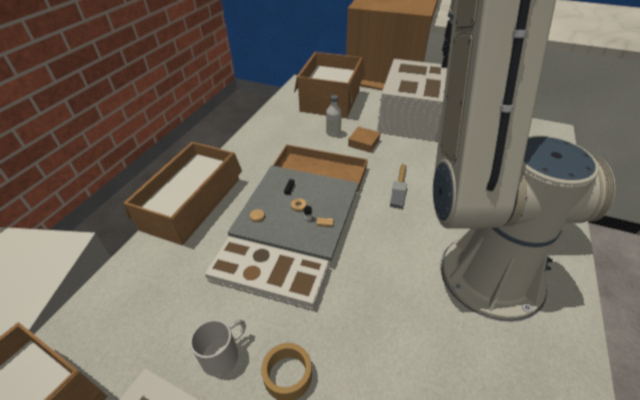

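View pics/top0.png

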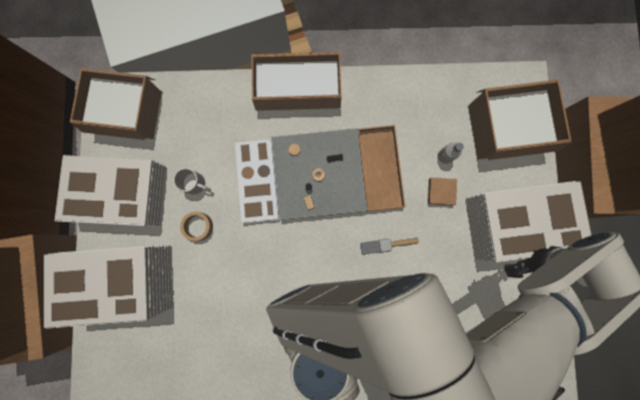

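The tray is on the -y side (right in the top view) and the stack is on the left. In the top view the disc is in the far lane at about (294,150), the ring in the middle lane at (318,174) and the bar in the near lane at (308,201). The jar is at (308,187) and the block at (335,158). I'll zoom in to measure.

```bash
cat > h.py <<'E'
import numpy as np, cv2
from rig import r
from scipy.spatial.transform import Rotation as R
def px2w(n,pts,z,pose=None):
    c=r.calibration(n); 
    if n=="wrist":
        p,e=pose; T=np.eye(4);T[:3,:3]=R.from_euler('xyz',e).as_matrix();T[:3,3]=p
        M=T@c["T_tool_cam"]; Rm=M[:3,:3];o=M[:3,3]
    else: Rm=R.from_euler('xyz',c["attitude"]).as_matrix();o=c["origin"]
    pts=np.atleast_2d(np.array(pts,float)); d=np.c_[pts,np.ones(len(pts))]@np.linalg.inv(c["mtx"]).T@Rm.T
    z=np.broadcast_to(z,len(pts))
    return o+d*((z-o[2])/d[:,2])[:,None]
E
python3 - <<'E'
from h import *
im=cv2.imread("pics/top0.png")
cv2.imwrite("pics/topz.png",cv2.resize(im[120:230,230:410],None,fx=4.4,fy=4.4,interpolation=cv2.INTER_CUBIC))
im=cv2.imread("pics/side0.png")
cv2.imwrite("pics/sidez.png",cv2.resize(im[140:300,200:380],None,fx=3.7,fy=3.7,interpolation=cv2.INTER_CUBIC))
E
```

```text
(no output)
```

View pics/topz.png

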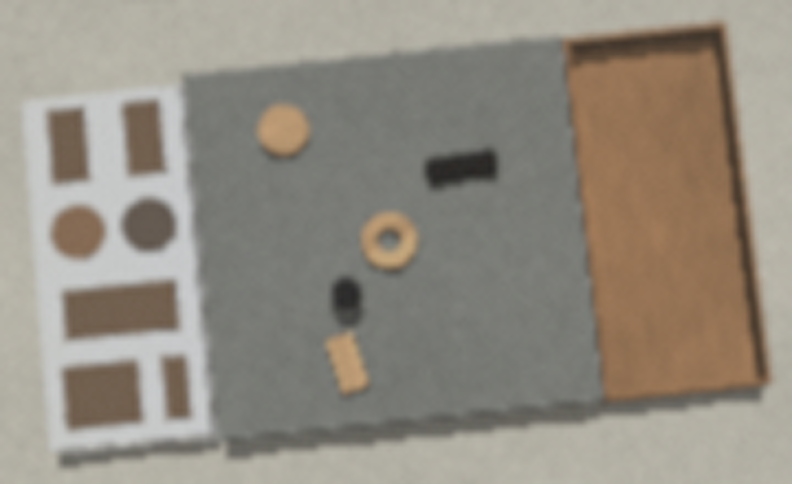

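View pics/sidez.png

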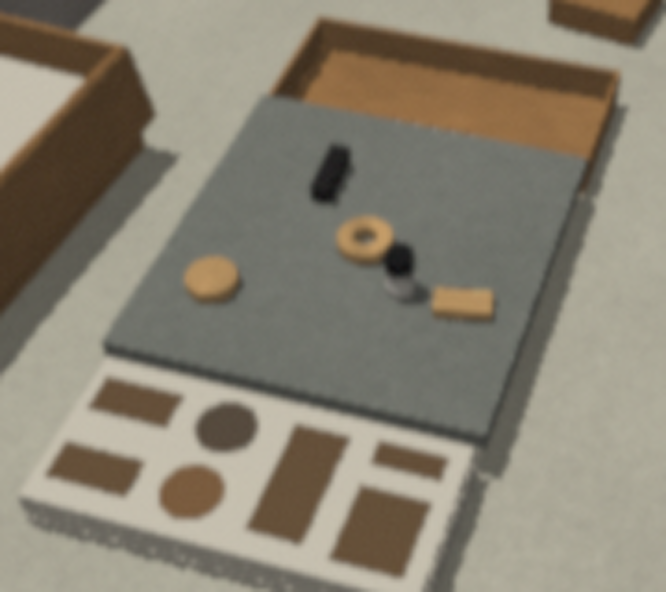

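Run:
```python
from h import *
def t(l,z): 
    return px2w("top",(np.array(l)+.5)/4.4+[230,120]-.5,z)
c=t([(186,78),(567,40),(604,400),(216,437)],45)
print("board corners FL,FR,NR,NL",c.round(0).tolist(),c.mean(0).round(1), np.linalg.norm(np.roll(c,-1,0)-c,axis=1))
d=(c[0]+c[1]-c[2]-c[3]); yaw=np.arctan2(d[1],d[0]);ly=c[1]-c[0]+c[2]-c[3]; print("yaw",yaw,np.arctan2(ly[0],-ly[1]))
names=["disc","ring","bar","jar","block","barA","barB"]
P=t([(284,130),(389,240),(347,363),(346,290),(461,168),(339,334),(355,391)],[57,57,57,85,63,57,57])
ax=np.array([np.cos(yaw),np.sin(yaw)]);ay=np.array([-ax[1],ax[0]]); o=c.mean(0)[:2]
for n,p in zip(names,P): print("T",n,p.round(0),"board",((p[:2]-o)@ax).round(1),((p[:2]-o)@ay).round(1))
S=px2w("side",(np.array([(212,275),(364,237),(463,298),(399,258),(334,168)])+.5)/3.7+[200,140]-.5,[57,57,57,85,63])
for n,p in zip(names,S): print("S",n,p.round(0),"board",((p[:2]-o)@ax).round(1),((p[:2]-o)@ay).round(1))
```

```text
board corners FL,FR,NR,NL [[675.0, 150.0, 45.0], [697.0, -151.0, 45.0], [412.0, -169.0, 45.0], [391.0, 131.0, 45.0]] [543.6  -9.6  45. ] [301.95290155 285.64723273 300.40970502 284.17360071]
yaw 0.06676292931874803 0.0718539629336826
T disc [628.  73.  57.] board 89.6 76.9
T ring [539.  -6.  57.] board -4.3 3.5
T bar [445.  28.  57.] board -96.3 44.2
T jar [497.  27.  85.] board -43.9 39.3
T block [593. -63.  63.] board 45.5 -57.0
T barA [467.  34.  57.] board -73.5 48.4
T barB [423.  22.  57.] board -118.3 40.0
S disc [630.  76.  57.] board 91.6 79.9
S ring [541.  -2.  57.] board -2.2 7.5
S bar [447.  30.  57.] board -94.0 45.5
S jar [495.  34.  85.] board -45.5 46.7
S block [593. -60.  63.] board 46.1 -53.7
```

Both views agree to about 4 mm, and the board size checks out (284–302 mm). With yaw at about 1.64 the jaws lie along the board's x, so slightly open fingers cradle the plugs. I'll work out the first approach, to behind the disc.

```bash
cat >> h.py <<'E'
YB=0.07; O=np.array([543.6,-9.6])
def w(bx,by): return O+bx*np.array([np.cos(YB),np.sin(YB)])+by*np.array([-np.sin(YB),np.cos(YB)])
def delta(bx,by,z):
    s=r.sense(); Rc=R.from_euler('xyz',s["tcp_rot"]); Rt=R.from_euler('xyz',[np.pi,0,np.pi/2+YB])
    d=Rc.inv().apply(np.r_[w(bx,by),z]-s["eef_pos"])/10
    print("t",s["clock"],"F",s["contact_force"].round(1),"op",round(s["opening"],3),"-> shift cm",d.round(2),"rot deg",np.degrees((Rc.inv()*Rt).as_rotvec()).round(2))
def inb():
    s=r.sense(); p=s["eef_pos"]; q=p[:2]-O; print("TCP board",round(q@[np.cos(YB),np.sin(YB)],1),round(q@[-np.sin(YB),np.cos(YB)],1),round(p[2],1))
E
python3 -c "
from h import *
delta(91,124,200)"
```

```text
t 0.1 F [-0.5  0.1 -0.8] op 1.001 -> shift cm [ 62.2  -48.63   3.12] rot deg [-6.000e-02 -5.000e-02 -7.059e+01]
```

{"op": "jog_arm", "data": {"series": [[[3.9,-3.0,0,0,0,-9,8],[7.8,-6.1,0,0,0,-18,6],[11.7,-9.1,0,0,0,-27,4],[15.6,-12.2,0,0,0,-36,2],[19.5,-15.2,0,0,0,-45,1.6]]]}}

```text
clock: 0.72
eef_pos: [367.3, -354.9, 231.1]
tcp_rot: [-3.141, -0.0, 1.199]
contact_force: [0.6, 0.6, 0.2]
opening: 0.187
```

```bash
python3 -c "
from h import *
delta(91,124,200)"
```

```text
t 0.725 F [0.6 0.6 0.2] op 0.187 -> shift cm [53.67  6.81  3.12] rot deg [-1.000e-02 -2.000e-02 -2.531e+01]
```

{"op": "jog_arm", "data": {"series": [[[5.5,0.7,0.3,0,0,-5,1.6],[11,1.4,0.6,0,0,-10,1.6],[16.5,2.1,0.9,0,0,-15,1.6],[22,2.8,1.2,0,0,-20,1.6],[27.5,3.5,1.5,0,0,-25.3,1.6]]]}}

```text
clock: 1.35
eef_pos: [501.1, -111.9, 216.1]
tcp_rot: [-3.141, 0.0, 1.639]
contact_force: [0.1, -0.2, 0.6]
opening: 0.188
```

```bash
python3 -c "
from h import *
delta(91,124,150)"
```

```text
t 1.35 F [ 0.1 -0.2  0.6] op 0.188 -> shift cm [22.34 14.01  6.61] rot deg [-0.01  0.   -0.12]
```

{"op": "jog_arm", "data": {"series": [[[5,3.1,0,0,0,0,1.6],[10,6.2,0,0,0,0,1.6],[15,9.3,1,0,0,0,1.6],[19.5,12.2,4,0,0,0,1.6],[22.3,14,6.6,0,0,0,1.6]]]}}

```text
clock: 1.98
eef_pos: [626.5, 120.4, 149.1]
tcp_rot: [-3.142, -0.0, 1.637]
contact_force: [0.3, 0.0, -0.1]
opening: 0.187
```

Run:
```python
from h import *
s=r.sense(); im=r.grab_frame("wrist")
cv2.imwrite("pics/w1.png",im[:,:,::-1]); delta(91,124,49);inb()
im=r.grab_frame("side")[:,:,::-1]
cv2.imwrite("pics/s1.png",cv2.resize(im[100:300,180:420],None,fx=3,fy=3,interpolation=cv2.INTER_CUBIC))
```

```text
t 2.025 F [-0.2  2.7 -1.8] op 0.187 -> shift cm [-0.22 -0.04  9.65] rot deg [-0.16 -0.06 -0.18]
TCP board 91.7 126.1 145.5
```

View pics/w1.png

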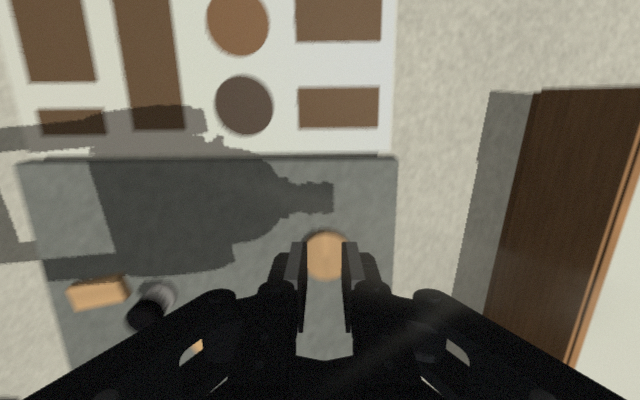

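View pics/s1.png

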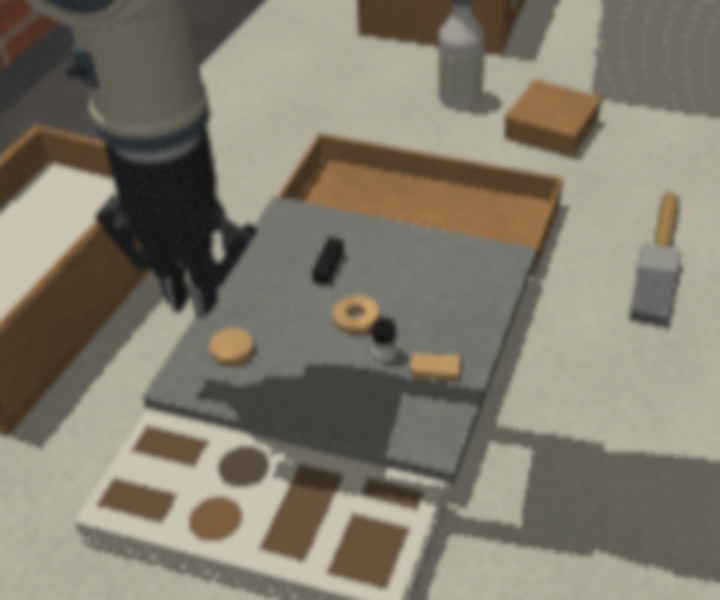

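The wrist view shows the disc at (325,257), centred between the fingertips at columns 297 and 350. The bar is at (98,292) and the jar base at about (158,295). I'll cross-check these positions from the wrist image.

Run:
```python
from h import *
s=r.sense(); P=px2w("wrist",[(325,257),(20,161),(397,156),(98,292)],[57,45,45,57],(s["eef_pos"],s["tcp_rot"]))
for p in P:
    q=p[:2]-O; print(p.round(0),round(q@[np.cos(YB),np.sin(YB)],1),round(q@[-np.sin(YB),np.cos(YB)],1))
delta(91,124,49);inb()
```

```text
[628.  78.  57.] 90.0 81.4
[397. 134.  45.] -136.4 153.9
[675. 157.  45.] 143.2 157.0
[450.  35.  57.] -90.3 51.0
t 2.075 F [ 0.   0.1 -0.9] op 0.19 -> shift cm [-0.02  0.1   9.77] rot deg [-0.24 -0.01 -0.14]
TCP board 90.4 124.2 146.7
```

{"op": "jog_arm", "data": {"series": [[[0,0,4,0,0,0,1.6],[0,0,7,0,0,0,1.6],[0,0,9,0,0,0,1.6],[0,0,9.8,0,0,0,1.6],[0,0,9.8,0,0,0,1.6]]]}}

```text
clock: 2.7
eef_pos: [626.0, 117.7, 52.5]
tcp_rot: [3.142, 0.0, 1.636]
contact_force: [0.4, -0.0, 1.0]
opening: 0.19
```

Run:
```python
from h import *
delta(91,-180,49);inb()
im=r.grab_frame("side")[:,:,::-1]
cv2.imwrite("pics/s2.png",cv2.resize(im[160:280,200:380],None,fx=4,fy=4,interpolation=cv2.INTER_CUBIC))
```

```text
t 2.7 F [ 0.4 -0.   1. ] op 0.19 -> shift cm [-30.13   0.15   0.35] rot deg [ 0.   0.  -0.3]
TCP board 91.1 121.3 52.5
```

View pics/s2.png

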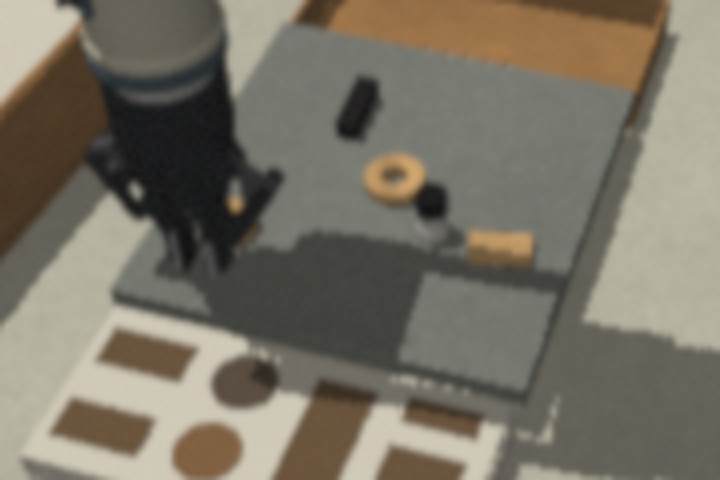

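{"op": "jog_arm", "data": {"series": [[[0,0,0.35,0,0,0,1.6],[-1,0,0.35,0,0,-0.3,1.6],[-2.5,0,0.35,0,0,-0.3,1.6],[-4,0,0.35,0,0,-0.3,1.6],[-5.5,0,0.35,0,0,-0.3,1.6]]]}}

```text
clock: 3.38
eef_pos: [629.5, 61.6, 48.9]
tcp_rot: [3.142, 0.0, 1.64]
contact_force: [0.0, 1.1, 0.9]
opening: 0.189
```

Run:
```python
from h import *
delta(91,-180,49);inb()
im=r.grab_frame("wrist")[:,:,::-1]
cv2.imwrite("pics/w3.png",im)
```

```text
t 3.375 F [0.  1.1 0.9] op 0.189 -> shift cm [-2.45e+01  4.00e-02 -1.00e-02] rot deg [ 0.    0.   -0.02]
TCP board 90.7 65.0 48.9
```

View pics/w3.png

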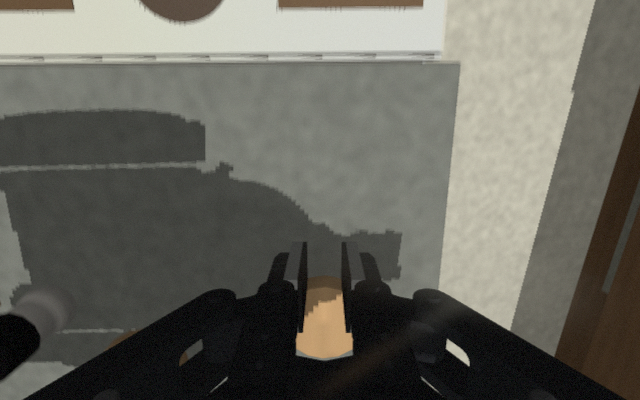

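The disc is being pushed, with about 1 N of force. It shows centred in the finger gap at (325,315). Next is the rest of the sweep.

{"op": "jog_arm", "data": {"series": [[[-1.5,0,0,0,0,0,1.6],[-3,0,0,0,0,0,1.6],[-4.5,0,0,0,0,0,1.6],[-6,0,0,0,0,0,1.6],[-7.5,0,0,0,0,0,1.6]]]}}

```text
clock: 4.05
eef_pos: [634.8, -12.8, 48.8]
tcp_rot: [-3.142, -0.0, 1.641]
contact_force: [0.2, -0.2, -0.1]
opening: 0.187
```

{"op": "jog_arm", "data": {"series": [[[-1.5,0,0,0,0,0,1.6],[-3,0,0,0,0,0,1.6],[-4.5,0,0,0,0,0,1.6],[-6,0,0,0,0,0,1.6],[-7.5,0,0,0,0,0,1.6]]]}}

```text
clock: 4.68
eef_pos: [640.0, -87.6, 48.8]
tcp_rot: [3.142, -0.0, 1.641]
contact_force: [-0.5, 0.5, -0.3]
opening: 0.188
```

Run:
```python
from h import *
delta(91,-172,49);inb()
im=r.grab_frame("side")[:,:,::-1]
cv2.imwrite("pics/s4.png",cv2.resize(im[100:280,200:400],None,fx=3.3,fy=3.3,interpolation=cv2.INTER_CUBIC))
```

```text
t 4.675 F [-0.5  0.5 -0.3] op 0.188 -> shift cm [-8.75  0.03 -0.02] rot deg [ 0.   -0.    0.01]
TCP board 90.7 -84.5 48.8
```

View pics/s4.png

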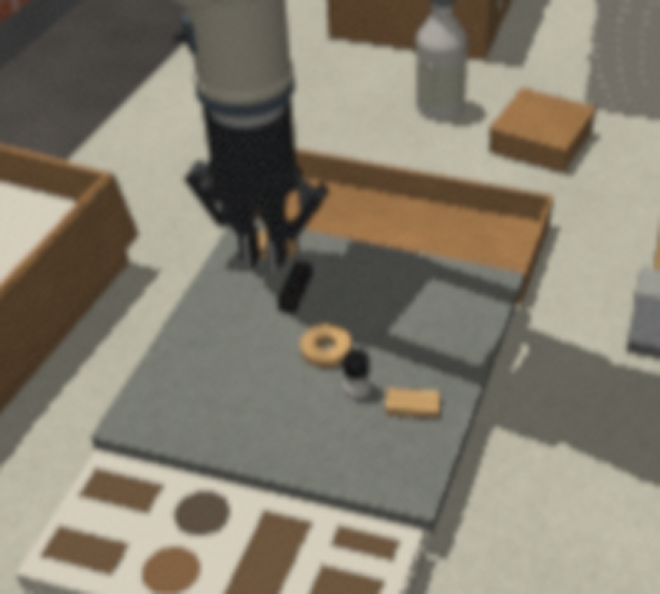

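The disc is still cradled behind the fingertips and the block hasn't moved. Pushing it over the edge.

{"op": "jog_arm", "data": {"series": [[[-1.5,0,0,0,0,0,1.6],[-3,0,0,0,0,0,1.6],[-4.5,0,0,0,0,0,1.6],[-6,0,0,0,0,0,1.6],[-7.2,0,0,0,0,0,1.6]]]}}

```text
clock: 5.35
eef_pos: [645.0, -159.5, 48.8]
tcp_rot: [-3.142, 0.0, 1.641]
contact_force: [0.1, -0.6, 0.3]
opening: 0.189
```

{"op": "jog_arm", "data": {"series": [[[-0.8,0,0,0,0,0,1.6],[-1.2,0,0,0,0,0,1.6],[-1.2,0,0,0,0,0,1.6],[-0.5,0,-2,0,0,0,1.6],[0,0,-7,0,0,0,1.6]]]}}

```text
clock: 5.98
eef_pos: [643.4, -157.0, 118.3]
tcp_rot: [-3.137, -0.002, 1.641]
contact_force: [0.7, -0.1, -0.3]
opening: 0.186
```

Run:
```python
from h import *
delta(0,47,140);inb()
im=r.grab_frame("side")[:,:,::-1]
cv2.imwrite("pics/s5.png",cv2.resize(im[100:280,200:400],None,fx=3.3,fy=3.3,interpolation=cv2.INTER_CUBIC))
```

```text
t 5.975 F [ 0.7 -0.1 -0.3] op 0.186 -> shift cm [20.11 -8.92 -2.1 ] rot deg [-0.24 -0.09  0.03]
TCP board 89.2 -154.0 118.3
```

View pics/s5.png

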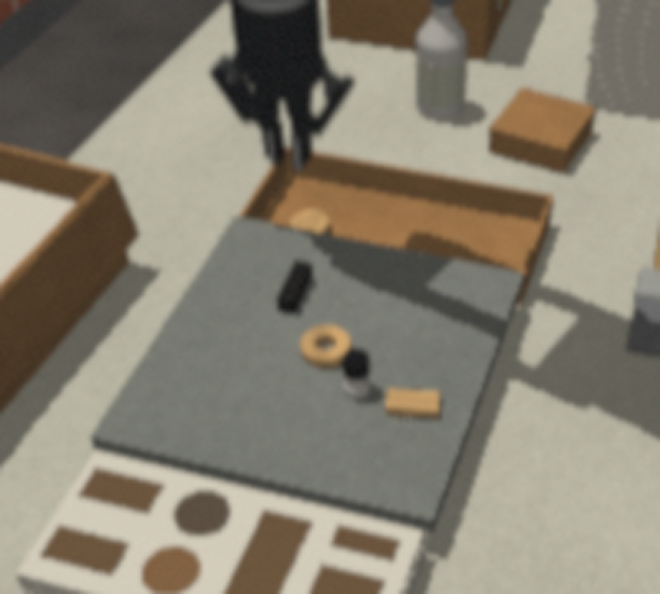

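The disc is in the tray at about (310,220), and the jar and block are unmoved. Now hovering behind the ring.

{"op": "jog_arm", "data": {"series": [[[3,-1,-2,0,0,0,1.4],[8,-3,-2,0,0,0,1.4],[13,-5.5,-2,0,0,0,1.4],[18,-8,-2,0,0,0,1.4],[20.1,-8.9,-2,0,0,0,1.4]]]}}

```text
clock: 6.65
eef_pos: [540.4, 38.7, 140.1]
tcp_rot: [3.141, -0.0, 1.643]
contact_force: [0.7, -0.4, 0.3]
opening: 0.164
```

{"op": "jog_arm", "data": {"series": [[[0,0,0,0,0,0,1.4]]]}}

```text
clock: 6.78
eef_pos: [541.7, 37.8, 140.1]
tcp_rot: [3.14, -0.0, 1.644]
contact_force: [-0.1, -0.4, -0.3]
opening: 0.167
```

Run:
```python
from h import *
delta(0,47,49);inb()
im=r.grab_frame("wrist")[:,:,::-1]
cv2.imwrite("pics/w6.png",im)
im=r.grab_frame("side")[:,:,::-1]
cv2.imwrite("pics/s6.png",cv2.resize(im[100:280,200:400],None,fx=3.3,fy=3.3,interpolation=cv2.INTER_CUBIC))
```

```text
t 6.775 F [-0.1 -0.4 -0.3] op 0.167 -> shift cm [-0.04 -0.16  9.11] rot deg [ 0.08 -0.01  0.18]
TCP board 1.4 47.4 140.1
```

View pics/w6.png

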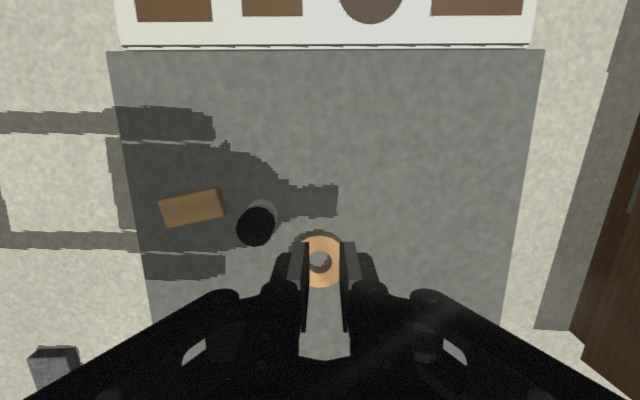

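View pics/s6.png

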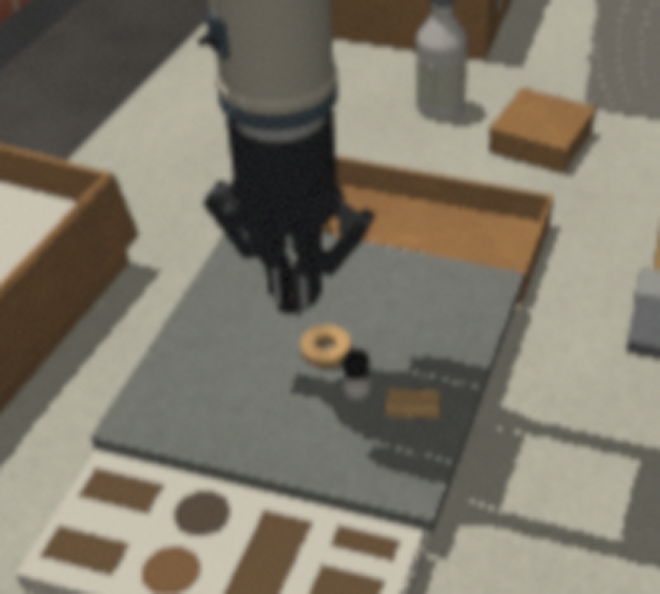

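In the wrist view the ring is at (320,260), the jar cap at (256,226) and the bar at (191,207).

Run:
```python
from h import *
s=r.sense(); P=px2w("wrist",[(320,260),(256,226),(276,226),(191,207),(107,52),(543,50)],[57,85,85,57,45,45],(s["eef_pos"],s["tcp_rot"]))
for p in P:
    q=p[:2]-O; print(p.round(0),round(q@[np.cos(YB),np.sin(YB)],1),round(q@[-np.sin(YB),np.cos(YB)],1))
delta(0,47,49);inb()
```

```text
[542.  -6.  57.] -1.0 3.7
[500.  29.  85.] -41.1 41.4
[512.  30.  85.] -28.5 41.4
[448.  29.  57.] -92.5 45.1
[393. 128.  45.] -140.8 148.2
[679. 150.  45.] 146.1 149.8
t 6.875 F [ 0.5 -0.7 -0.3] op 0.157 -> shift cm [ 0.14 -0.26  9.08] rot deg [0.1  0.01 0.08]
TCP board 2.4 45.6 139.8
```

Clearances: about 9 mm to the jar and 12 mm to the block. Lowering here.

{"op": "jog_arm", "data": {"series": [[[0,0,3,0,0,0,1.4],[0,0,6,0,0,0,1.4],[0,0,8,0,0,0,1.4],[0,0,9.1,0,0,0,1.4],[0,0,9.1,0,0,0,1.4]]]}}

```text
clock: 7.5
eef_pos: [542.2, 35.4, 47.4]
tcp_rot: [-3.141, 0.0, 1.64]
contact_force: [-0.6, 0.4, 0.3]
opening: 0.163
```

Run:
```python
from h import *
delta(1,-169,49);inb()
im=r.grab_frame("side")[:,:,::-1]
cv2.imwrite("pics/s7.png",cv2.resize(im[140:260,250:370],None,fx=5,fy=5,interpolation=cv2.INTER_CUBIC))
```

```text
t 7.5 F [-0.6  0.4  0.3] op 0.163 -> shift cm [-21.4   -0.06  -0.16] rot deg [-0.05  0.   -0.03]
TCP board 1.7 45.0 47.4
```

View pics/s7.png

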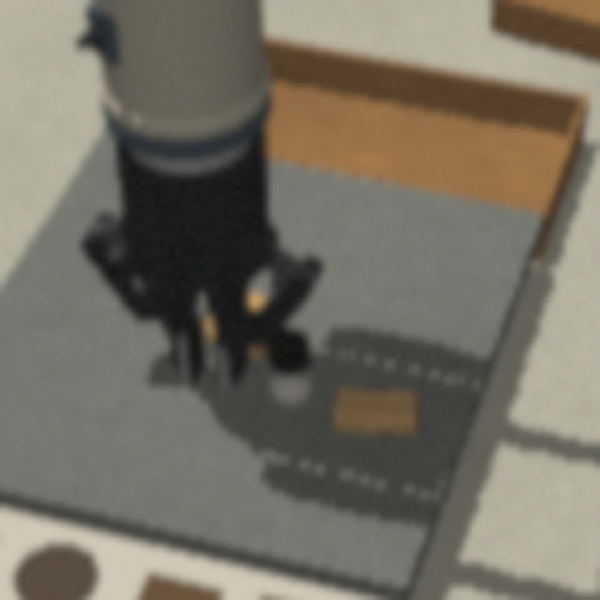

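The fingertips are down with no contact and the jar is still upright at about (290,370). Sweeping the ring.

{"op": "jog_arm", "data": {"series": [[[-0.8,0,-0.1,0,0,0,1.4],[-2,0,-0.1,0,0,0,1.4],[-3.3,0,-0.1,0,0,0,1.4],[-4.7,0,-0.1,0,0,0,1.4],[-6.2,0,-0.1,0,0,0,1.4]]]}}

```text
clock: 8.18
eef_pos: [546.5, -27.1, 48.8]
tcp_rot: [3.142, 0.0, 1.641]
contact_force: [0.4, -0.1, 0.1]
opening: 0.165
```

Run:
```python
from h import *
delta(1,-169,49);inb()
im=r.grab_frame("wrist")[:,:,::-1]
cv2.imwrite("pics/w8.png",im)
im=r.grab_frame("side")[:,:,::-1]
cv2.imwrite("pics/s8.png",cv2.resize(im[140:260,250:370],None,fx=5,fy=5,interpolation=cv2.INTER_CUBIC))
```

```text
t 8.175 F [ 0.4 -0.1  0.1] op 0.165 -> shift cm [-15.13  -0.07  -0.02] rot deg [ 0.  0. -0.]
TCP board 1.7 -17.7 48.8
```

View pics/w8.png

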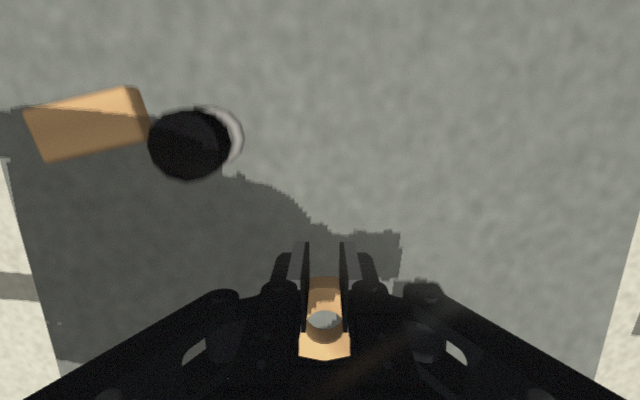

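View pics/s8.png

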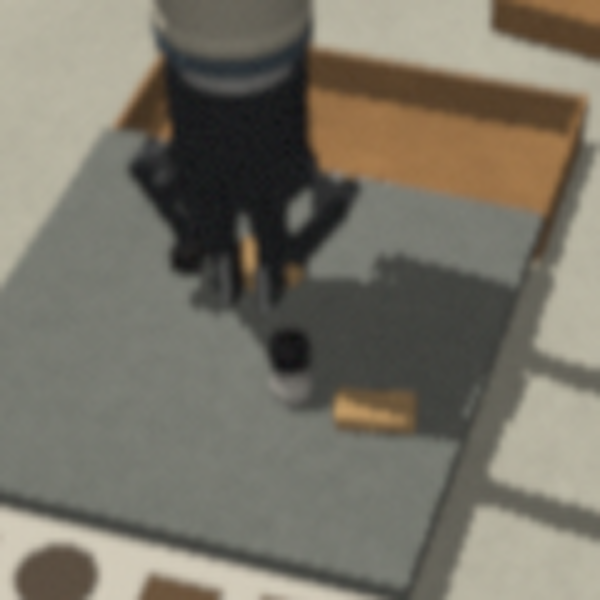

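The ring is centred in the cradle, with its hole at (324,323). The jar and bar haven't moved. Continuing.

{"op": "jog_arm", "data": {"series": [[[-1.5,0,0,0,0,0,1.4],[-3,0,0,0,0,0,1.4],[-4.5,0,0,0,0,0,1.4],[-6,0,0,0,0,0,1.4],[-7.5,0,0,0,0,0,1.4]]]}}

```text
clock: 8.9
eef_pos: [551.8, -101.9, 48.8]
tcp_rot: [3.142, 0.0, 1.641]
contact_force: [-0.3, 0.9, -0.1]
opening: 0.164
```

Run:
```python
from h import *
delta(1,-169,49);inb()
im=r.grab_frame("side")[:,:,::-1]
cv2.imwrite("pics/s9.png",cv2.resize(im[140:260,250:370],None,fx=5,fy=5,interpolation=cv2.INTER_CUBIC))
```

```text
t 8.9 F [-0.3  0.9 -0.1] op 0.164 -> shift cm [-7.63 -0.07 -0.02] rot deg [0. 0. 0.]
TCP board 1.7 -92.7 48.8
```

View pics/s9.png

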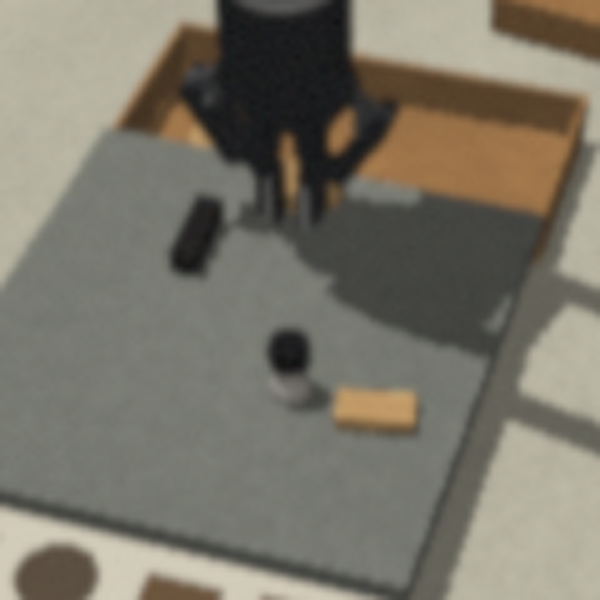

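The block, at about (197,237), is clear of the fingers and unmoved. Pushing the ring over the edge.

{"op": "jog_arm", "data": {"series": [[[-1.5,0,0,0,0,0,1.4],[-3,0,0,0,0,0,1.4],[-4.5,0,0,0,0,0,1.4],[-6,0,0,0,0,0,1.4],[-7.2,0,0,0,0,0,1.4]]]}}

```text
clock: 9.57
eef_pos: [556.8, -173.7, 48.8]
tcp_rot: [3.142, 0.0, 1.641]
contact_force: [0.3, 0.6, 0.4]
opening: 0.166
```

{"op": "jog_arm", "data": {"series": [[[-0.6,0,0,0,0,0,1.4],[-0.6,0,0,0,0,0,1.4],[-0.4,0,-1,0,0,0,1.4],[-0.2,0,-4,0,0,0,1.6],[0,0,-9,0,0,0,2]]]}}

```text
clock: 10.2
eef_pos: [555.7, -171.6, 139.0]
tcp_rot: [-3.139, -0.001, 1.642]
contact_force: [0.9, -0.1, 0.5]
opening: 0.231
```

Run:
```python
from h import *
delta(-97,90,140);inb()
im=r.grab_frame("side")[:,:,::-1]
cv2.imwrite("pics/s10.png",cv2.resize(im[140:260,250:370],None,fx=5,fy=5,interpolation=cv2.INTER_CUBIC))
```

```text
t 10.2 F [ 0.9 -0.1  0.5] op 0.231 -> shift cm [25.25 -9.75 -0.04] rot deg [-0.16 -0.07  0.05]
TCP board 0.7 -162.4 139.0
```

View pics/s10.png

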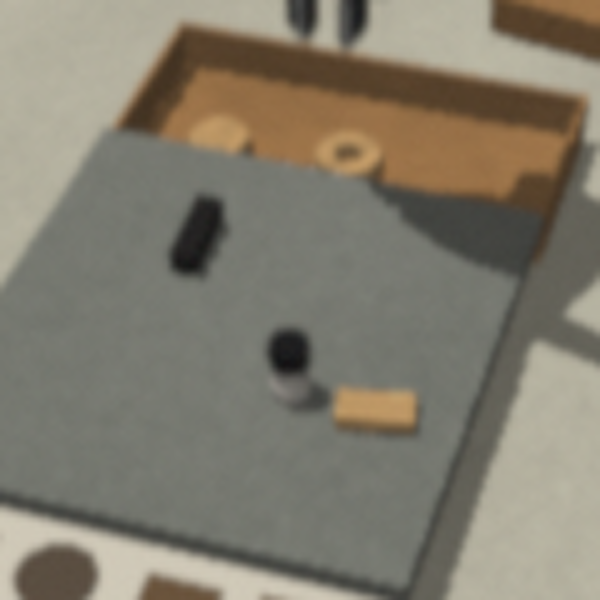

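The disc and ring both lie in the tray, at (218,135) and (350,153). Now behind the bar.

{"op": "jog_arm", "data": {"series": [[[5,-2,0,0,0,0,2],[11,-4.3,0,0,0,0,2],[17,-6.6,0,0,0,0,2],[22.5,-8.8,0,0,0,0,2],[24.8,-9.7,0,0,0,0,2]]]}}

```text
clock: 10.88
eef_pos: [440.7, 70.6, 139.3]
tcp_rot: [3.141, -0.0, 1.644]
contact_force: [0.3, -0.2, -0.2]
opening: 0.231
```

{"op": "jog_arm", "data": {"series": [[[0,0,2,0,0,0,2],[0,0,3,0,0,0,2],[0,0,3,0,0,0,2]]]}}

```text
clock: 11.25
eef_pos: [442.2, 67.9, 108.5]
tcp_rot: [-3.14, 0.0, 1.641]
contact_force: [-1.1, -0.4, 0.9]
opening: 0.237
```

Run:
```python
from h import *
delta(-96,86,49);inb()
im=r.grab_frame("wrist")[:,:,::-1]
cv2.imwrite("pics/w11.png",im)
```

```text
t 11.25 F [-1.1 -0.4  0.9] op 0.237 -> shift cm [ 0.16 -0.02  5.95] rot deg [-0.07  0.    0.01]
TCP board -95.7 84.4 108.5
```

View pics/w11.png

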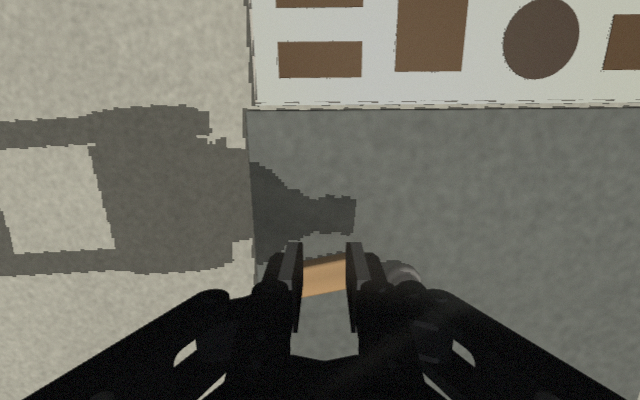

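The bar is centred in the finger gap at (325,278), just ahead of the tips, so I'll lower and sweep.

{"op": "jog_arm", "data": {"series": [[[0.2,0,2.5,0,0,0,2],[0.2,0,4.5,0,0,0,2],[0.2,0,5.8,0,0,0,2],[0.2,0,5.9,0,0,0,2],[0,0,5.9,0,0,0,2]]]}}

```text
clock: 11.92
eef_pos: [443.1, 67.9, 50.3]
tcp_rot: [3.141, -0.0, 1.641]
contact_force: [0.1, 0.4, 0.5]
opening: 0.236
```

{"op": "jog_arm", "data": {"series": [[[-1,0,0,0,0,0,2],[-2,0,0,0,0,0,2],[-3,0,0,0,0,0,2],[-4,0,0,0,0,0,2],[-5,0,0,0,0,0,2]]]}}

```text
clock: 12.55
eef_pos: [446.2, 17.3, 49.8]
tcp_rot: [3.142, -0.0, 1.641]
contact_force: [0.0, -0.1, -1.0]
opening: 0.231
```

Run:
```python
from h import *
delta(-96,-169,49);inb()
im=r.grab_frame("wrist")[:,:,::-1]
cv2.imwrite("pics/w12.png",im)
im=r.grab_frame("side")[:,:,::-1]
cv2.imwrite("pics/s12.png",cv2.resize(im[140:260,250:370],None,fx=5,fy=5,interpolation=cv2.INTER_CUBIC))
```

```text
t 12.55 F [ 0.  -0.1 -1. ] op 0.231 -> shift cm [-20.27  -0.07   0.08] rot deg [ 0. -0. -0.]
TCP board -95.3 33.7 49.8
```

View pics/w12.png

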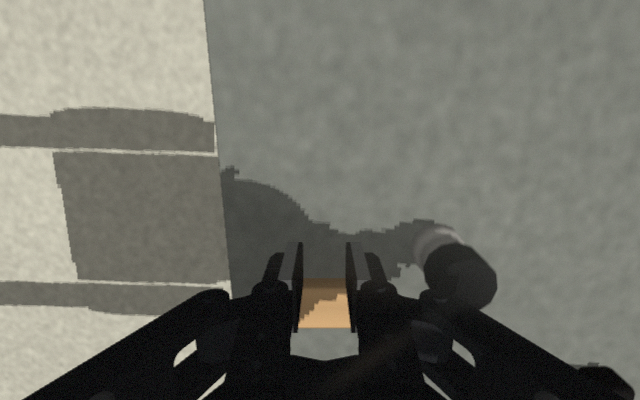

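View pics/s12.png

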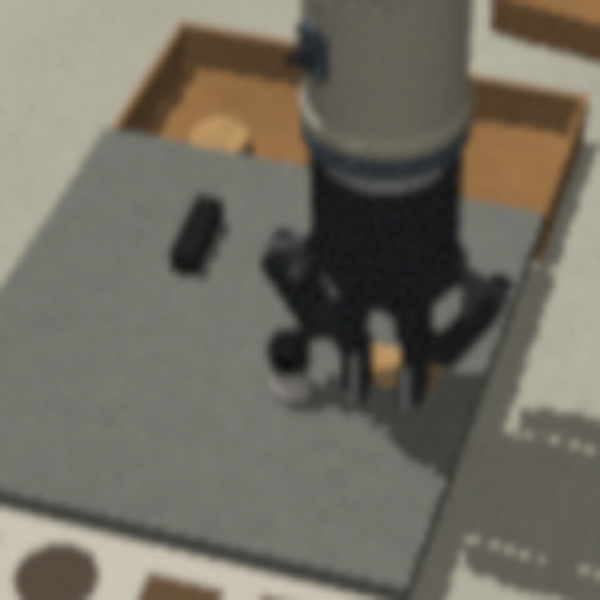

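The bar has squared up against both fingertips at (325,300), and the jar is in place. Continuing.

{"op": "jog_arm", "data": {"series": [[[-1.5,0,0,0,0,0,2],[-3,0,0,0,0,0,2],[-4.5,0,0,0,0,0,2],[-6,0,0,0,0,0,2],[-7.5,0,0,0,0,0,2]]]}}

```text
clock: 13.28
eef_pos: [451.4, -57.9, 49.8]
tcp_rot: [3.142, 0.0, 1.641]
contact_force: [-0.1, 0.3, 0.2]
opening: 0.236
```

Run:
```python
from h import *
delta(-95.5,-169,49);inb()
im=r.grab_frame("wrist")[:,:,::-1]
cv2.imwrite("pics/w13.png",im)
```

```text
t 13.275 F [-0.1  0.3  0.2] op 0.236 -> shift cm [-12.73  -0.02   0.08] rot deg [ 0.    0.   -0.01]
TCP board -95.3 -41.7 49.8
```

View pics/w13.png

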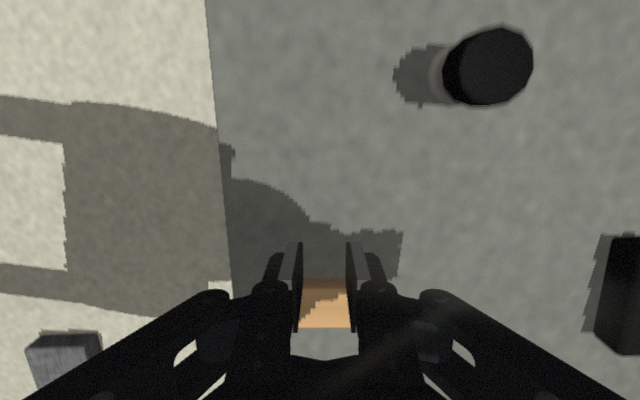

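{"op": "jog_arm", "data": {"series": [[[-1.5,0,0,0,0,0,2],[-3,0,0,0,0,0,2],[-4.5,0,0,0,0,0,2],[-6,0,0,0,0,0,2],[-7.5,0,0,0,0,0,2]]]}}

```text
clock: 13.95
eef_pos: [456.7, -132.6, 49.8]
tcp_rot: [3.142, -0.0, 1.641]
contact_force: [-0.4, -0.4, 0.9]
opening: 0.236
```

{"op": "jog_arm", "data": {"series": [[[-1.3,0,0,0,0,0,2],[-2.6,0,0,0,0,0,2],[-3.9,0,0,0,0,0,2],[-5.2,0,0,0,0,0,2],[-5.6,0,0,0,0,0,2]]]}}

```text
clock: 14.58
eef_pos: [460.7, -188.3, 49.8]
tcp_rot: [3.141, 0.0, 1.64]
contact_force: [-0.2, 0.5, 0.0]
opening: 0.238
```

{"op": "jog_arm", "data": {"series": [[[0,0,0,0,0,0,2],[0.3,0,-1,0,0,0,2],[0.6,0,-4,0,0,0,2],[0.6,0,-9,0,0,0,2],[0.6,0,-14,0,0,0,2]]]}}

```text
clock: 15.2
eef_pos: [459.8, -180.6, 191.7]
tcp_rot: [-3.141, -0.0, 1.642]
contact_force: [0.1, -1.0, -0.7]
opening: 0.235
```

Run:
```python
from h import *
inb()
im=r.grab_frame("side")[:,:,::-1]
cv2.imwrite("pics/s14.png",cv2.resize(im[100:280,200:400],None,fx=3.3,fy=3.3,interpolation=cv2.INTER_CUBIC))
```

```text
TCP board -95.5 -164.7 191.7
```

View pics/s14.png

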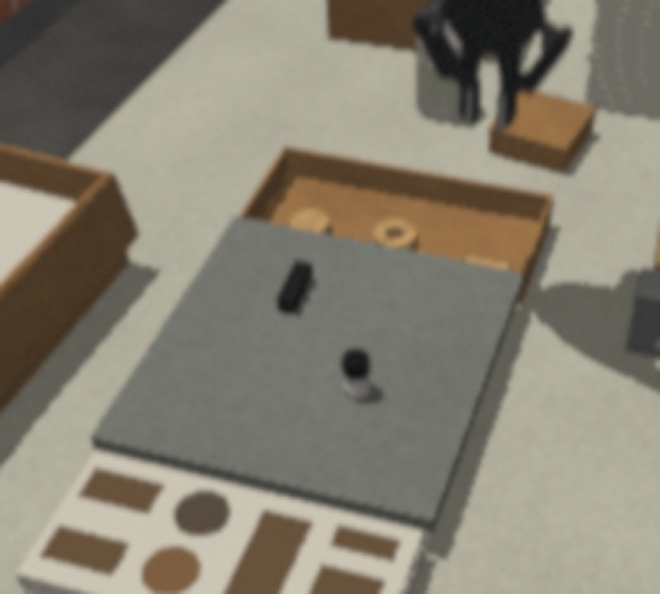

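The bar just shows in the tray at (487,263). I'll move the arm away for a clear top view.

{"op": "jog_arm", "data": {"series": [[[-3,0,-2,0,0,0,2],[-7,0,-4,0,0,0,2],[-11,0,-5,0,0,0,2],[-15,0,-5,0,0,0,2],[-17,0,-5,0,0,0,2]]]}}

```text
clock: 15.88
eef_pos: [472.2, -352.1, 240.2]
tcp_rot: [3.141, 0.0, 1.64]
contact_force: [0.6, 0.9, 0.8]
opening: 0.234
```

{"op": "jog_arm", "data": {"series": [[[0,0,0,0,0,0,2],[0,0,0,0,0,0,2],[0,0,0,0,0,0,2]]]}}

```text
clock: 16.25
eef_pos: [472.1, -349.8, 239.8]
tcp_rot: [-3.141, -0.0, 1.642]
contact_force: [0.9, 0.1, 0.3]
opening: 0.235
```

Run:
```python
from h import *
inb()
im=r.grab_frame("wrist")[:,:,::-1]; cv2.imwrite("pics/w15.png",im)
im=r.grab_frame("top")[:,:,::-1]
cv2.imwrite("pics/t15.png",cv2.resize(im[120:230,230:410],None,fx=4.4,fy=4.4,interpolation=cv2.INTER_CUBIC))
```

```text
TCP board -95.1 -334.4 239.8
```

View pics/w15.png

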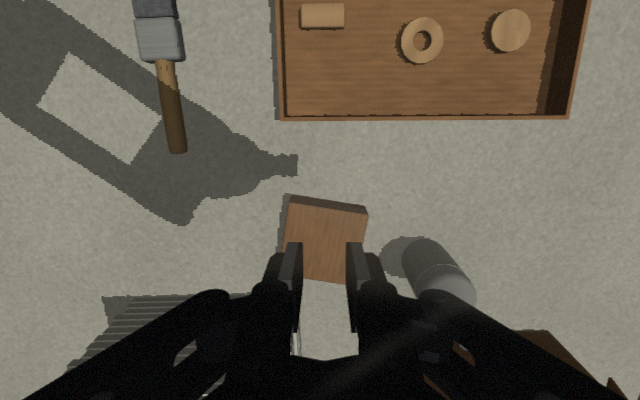

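View pics/t15.png

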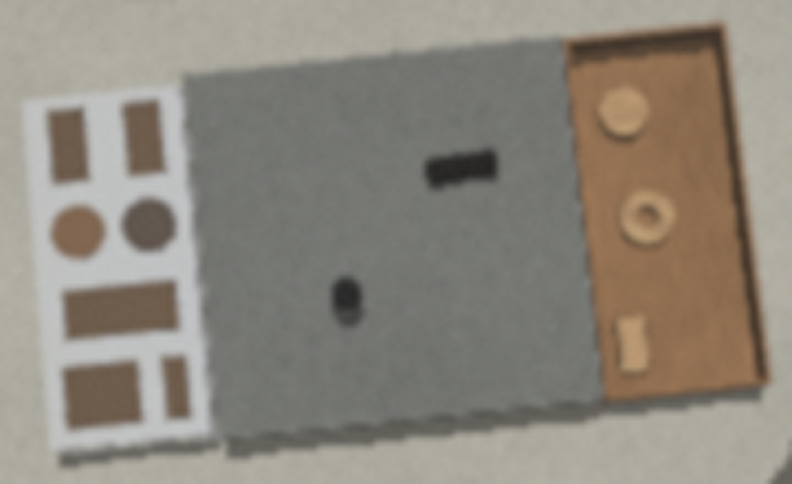

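All three plugs lie flat in the tray: disc (623,110), ring (648,217) and bar (633,345). The jar (347,300) and block (461,168) are at the same pixels as at the start.

```bash
python3 -c "
from rig import r
print(r.sign_off())"
```

```text
the job is handed in; nothing more can be done
None
```

I swept the disc, then the ring, then the bar over the -y edge of the board into the tray, pushing them with slightly open fingertips and lifting none of them. The job was handed in at about 16 s, against the 51 s limit.

- **Plugs:** the final top and wrist pictures show all three lying flat inside the tray.
- **Bystanders:** the jar and the block are at the same pixels in the top view as at the start. The last top picture was cropped to the board, stack and tray, so I did not compare the other bystanders by pixel. The arm only passed above the packet with room to spare.
- **Forces:** the readings I took stayed within about 3 N.
- **Position checks:** the cameras agreed with each other on the plug positions to about 2–7 mm. The largest differences were on a wrist picture taken before the arm had settled. The two starting views differed by about 7 mm on the jar, and I remeasured it before pushing the ring. No check failed.

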